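# Flip the stock tags so only the full bins show full

### The job

Each of the four bins on the board has a flip tag on its post: swung to the right it shows you its full face (round disc), swung to the left its reorder face (bar). Push round the tags that are wrong, gently and with the fingertips only, pinching and lifting nothing, until in the end only the bins with a tin in them show the disc and the empty bins show the bar, each tag swung over fully to its stop. Leave the tags that are already right, the tins and everything else on the bench as they are.

Things in the scene. Friction and masses are not known exactly. Their poses are not given: they have to be found in the camera images.
- stock_board: grey board, 136 x 440 x 8 mm, fixed to the bench, carrying a row of four identical bins with flip tags. Origin on its underside, on the line of the four tag posts; its y axis runs along the row (roughly to the left), x away from the robot, z up. The board reaches 34 mm beyond that line in +x and 102 mm in -x.
- bin_a: one of four alike fixed bins, in any order along the row, 105 mm apart, axes parallel to the board's. Origin: foot of its tag post, on the post's axis, 8 mm above the bench. The post is a steel pin 8 mm thick and 124 mm tall (14 mm collar at its top). The open grey bin (see its floor point) lies on the post's robot side (-x). The board behind the post is bare.
- tag_a (a joint): turn (rad) of bin_a's flip tag about its vertical post, between stops at -1.2 and 1.2. 0: points to the bin's -x (robot side). +1.2: swung right (bin's -y), showing the robot the FULL face (raised disc). -1.2: swung left (+y), showing the REORDER face (raised bar). Stays where left: friction 0.02 N m (under 1 N at the tag), no spring.
- tag_a_leaf (a point): centre of bin_a's flip tag: an upright white plate 48 mm high, 4 mm thick, reaching from 6 to 42 mm from the post's axis and from 75 to 123 mm above the bench; this point is 24 mm from the axis, 99 mm above the bench. One side bears a black raised disc 24 mm across, the other a black raised bar 28 x 8 mm.
- bin_b: one of four alike fixed bins, in any order along the row, 105 mm apart, axes parallel to the board's. Origin: foot of its tag post, on the post's axis, 8 mm above the bench. The post is a steel pin 8 mm thick and 124 mm tall (14 mm collar at its top). The open grey bin (see its floor point) lies on the post's robot side (-x). The board behind the post is bare.
- tag_b (a joint): turn (rad) of bin_b's flip tag about its vertical post, between stops at -1.2 and 1.2. 0: points to the bin's -x (robot side). +1.2: swung right (bin's -y), showing the robot the FULL face (raised disc). -1.2: swung left (+y), showing the REORDER face (raised bar). Stays where left: friction 0.02 N m (under 1 N at the tag), no spring.
- tag_b_leaf (a point): centre of bin_b's flip tag: an upright white plate 48 mm high, 4 mm thick, reaching from 6 to 42 mm from the post's axis and from 75 to 123 mm above the bench; this point is 24 mm from the axis, 99 mm above the bench. One side bears a black raised disc 24 mm across, the other a black raised bar 28 x 8 mm.
- bin_c: one of four alike fixed bins, in any order along the row, 105 mm apart, axes parallel to the board's. Origin: foot of its tag post, on the post's axis, 8 mm above the bench. The post is a steel pin 8 mm thick and 124 mm tall (14 mm collar at its top). The open grey bin (see its floor point) lies on the post's robot side (-x). The board behind the post is bare.
- tag_c (a joint): turn (rad) of bin_c's flip tag about its vertical post, between stops at -1.2 and 1.2. 0: points to the bin's -x (robot side). +1.2: swung right (bin's -y), showing the robot the FULL face (raised disc). -1.2: swung left (+y), showing the REORDER face (raised bar). Stays where left: friction 0.02 N m (under 1 N at the tag), no spring.
- tag_c_leaf (a point): centre of bin_c's flip tag: an upright white plate 48 mm high, 4 mm thick, reaching from 6 to 42 mm from the post's axis and from 75 to 123 mm above the bench; this point is 24 mm from the axis, 99 mm above the bench. One side bears a black raised disc 24 mm across, the other a black raised bar 28 x 8 mm.
- bin_d: one of four alike fixed bins, in any order along the row, 105 mm apart, axes parallel to the board's. Origin: foot of its tag post, on the post's axis, 8 mm above the bench. The post is a steel pin 8 mm thick and 124 mm tall (14 mm collar at its top). The open grey bin (see its floor point) lies on the post's robot side (-x). The board behind the post is bare.
- tag_d (a joint): turn (rad) of bin_d's flip tag about its vertical post, between stops at -1.2 and 1.2. 0: points to the bin's -x (robot side). +1.2: swung right (bin's -y), showing the robot the FULL face (raised disc). -1.2: swung left (+y), showing the REORDER face (raised bar). Stays where left: friction 0.02 N m (under 1 N at the tag), no spring.
- tag_d_leaf (a point): centre of bin_d's flip tag: an upright white plate 48 mm high, 4 mm thick, reaching from 6 to 42 mm from the post's axis and from 75 to 123 mm above the bench; this point is 24 mm from the axis, 99 mm above the bench. One side bears a black raised disc 24 mm across, the other a black raised bar 28 x 8 mm.
- tin_1: loose lidded aluminium tin, 64 mm across and 42 mm high, standing in one of the bins with about 4 mm play, its top 53 mm above the bench; origin at the centre of its underside. Not to be moved.
- tin_2: loose lidded aluminium tin, 64 mm across and 42 mm high, standing in one of the bins with about 4 mm play, its top 53 mm above the bench; origin at the centre of its underside. Not to be moved.
- weight_1: loose brass weight, 34 mm across, 46 mm high, standing on the bench behind the board; origin at its underside centre. A bystander.
- stapler: loose stapler, 36 x 136 x 48 mm, on the bench behind the board; origin at its underside centre. A bystander.
- marker_2: loose marker pen with red cap, 15 x 128 x 16 mm, lying on the bench behind the board; origin at its underside centre. A bystander.
- bin_a_floor (a point): middle of the inner floor of bin_a, 11 mm above the bench, 46 mm from the post's axis. The bin is 78 x 78 mm outside, walls 3 mm thick and 30 mm high (front 20 mm), and takes one tin, which stands within a few mm of this point. With a tin the bin is full, without it is empty.
- bin_b_floor (a point): middle of the inner floor of bin_b, 11 mm above the bench, 46 mm from the post's axis. The bin is 78 x 78 mm outside, walls 3 mm thick and 30 mm high (front 20 mm), and takes one tin, which stands within a few mm of this point. With a tin the bin is full, without it is empty.
- bin_c_floor (a point): middle of the inner floor of bin_c, 11 mm above the bench, 46 mm from the post's axis. The bin is 78 x 78 mm outside, walls 3 mm thick and 30 mm high (front 20 mm), and takes one tin, which stands within a few mm of this point. With a tin the bin is full, without it is empty.
- bin_d_floor (a point): middle of the inner floor of bin_d, 11 mm above the bench, 46 mm from the post's axis. The bin is 78 x 78 mm outside, walls 3 mm thick and 30 mm high (front 20 mm), and takes one tin, which stands within a few mm of this point. With a tin the bin is full, without it is empty.

How it is judged:
At the end, for the whole second after the job is handed in: The tags of both bins that hold a tin stand above 1.0 rad (swung right, disc shown), those of both empty bins below -1.0 rad (swung left, bar shown), all at rest (under 0.05 rad/s); each tin stands upright in its own bin within 12 mm of where it began and of the middle of the floor (value of joint each of tag_a, tag_b above 1 rad and value of joint each of tag_c, tag_d below -1 rad and horizontal distance between tin_1 and bin_a_floor below 0.012 m and distance of each of tin_1, tin_2 from where it was at the start of the episode below 0.012 m and angle between each of tin_1, tin_2's own z axis and vertical below 0.1 rad and horizontal distance between tin_2 and bin_b_floor below 0.012 m and velocity of joint tag_a between -0.05 and 0.05 rad/s and velocity of joint tag_b between -0.05 and 0.05 rad/s and velocity of joint tag_c between -0.05 and 0.05 rad/s and velocity of joint tag_d between -0.05 and 0.05 rad/s); the robot touches nothing.
It fails at once if a tin is shifted, lifted or carried (distance of any of tin_1, tin_2 from where it was at the start of the episode above 0.015 m).
It fails at once if a bystander is shifted, lifted or carried (distance of any of weight_1, stapler, marker_2 from where it was at the start of the episode above 0.025 m).
It fails at once if a tag that was right from the start is turned (value of joint tag_b below 0.8 rad or value of joint tag_d above -0.8 rad).
It fails at once if a tag is pinched or pushed hard (over 20 N) (contact force between the fingers and tag_a above 20 N or contact force between the fingers and tag_b above 20 N or contact force between the fingers and tag_c above 20 N or contact force between the fingers and tag_d above 20 N).
It also fails if it takes over 58 s, if anything falls off the work surface, if the arm or the gripper's body presses on something with over 40 N, if the wrist force passes 120 N, or if a joint passes its speed limit or range.

### The arm

A 6-joint arm with a two-finger parallel gripper is mounted at the origin on a cart in front of the work surface, level with it; the furniture and walls round the work are solid. World frame = base frame: x ahead of the robot, y to its left, z up, the work surface at z = 0. Lengths are in m, angles in rad, forces in N, time in s.
With the tool pointing down it reaches from about 0.35 to 0.775 m from the base axis. Payload 5.5 kg.
Tool frame: the origin (TCP) lies between the finger pads; the fingertips stand 19 mm ahead of it and the grasp point (between the pads) is the TCP; z points along the fingers, y is the direction in which the jaws open and shut (so a half turn about z gives the same grasp; the last joint's range is limited). The gripper opens to 85 mm and grips with 20 to 120 N. Pads are 22 mm wide; open, the fingers measure 114 mm over their backs; the gripper's body (76 mm by 85 mm) begins 54 mm behind the grasp point. The pads swing forward as they close: fully open they stand 13 mm farther back than shut.
Start: joints at [1.076, 0.313, 0.046, 1.304, 0, 1.431], TCP at [0.2, 0.539, 0.25] pointing down, gripper open.
Joint ranges: [-2.76, 2.76], [-0.86, 1.69], [-1.03, 1.26], [-2.2, 2.34], [-1.47, 1.5], [-3.14, 3.14]. Speed limits (rad/s): [2.57, 2.57, 3.14, 3.14, 3.14, 3.14].

### API

Orientations are given as a unit quaternion [w, x, y, z].
In Python, from workcell import get_state, cams, workorder gives the robot as it stands.
- The arm moves only by the tool play_rows, never from a script. Its argument "series" is text: rows parted by semicolons, each of 7 numbers parted by spaces: the opening in per cent of the stroke, from 0 (shut) to 100 (fully open), then the shift along the tool's x, y, z in cm, then the turn, a rotation vector about the tool's x, y, z in degrees. A call has 1 to 12 rows; each row shifts and turns the commanded pose from where the row before left it, along the tool's axes as they then stand; what a row does not reach is not made up. A row lasts 1/8 s, in which the tool goes at most 62.5 mm and 10.7 degrees, less where a joint would pass 70% of its speed; a pose out of reach is approached as far as the arm can. A call with a gripper value outside its range is refused whole. The fingers move at their own pace and stop on an object; "newtons" is the grip in N (left out, the last holds). Time passes only in rows, so rows that do not move let the fingers close. It gives the time, the measured TCP pose, the force and the opening at its end, in the units of the state.
- get_state(): the state, without advancing time (a new reading comes with each control period).
- cams.read_camera(name): name is "side" or "top" or "wrist"; returns the picture (420x560x3 uint8, red, green, blue); there is no depth.
- cams.get_calibration(name): a dict with "fx", "fy", "cx", "cy" (pixels), "rvec" (rotation vector, rad) and "tvec" (3), from world to camera coordinates, as OpenCV has them. Camera axes: x right, y down, z forward; pixel columns grow to the right and rows downward; lengths in m; the calibration is good to about 2 mm. A picture is of the moment at which its call begins: read the wrist's pose just before it. get_calibration takes no time and is no camera call; for the wrist camera it gives the pose at the moment of the call.
- workorder.hand_in(): hands the job in, once; it reports no verdict.
The state is a dict: "clock": time; "joint_pos": joint angles; "qvel": joint speeds; "tau": joint torques, N m; "tcp_pos": TCP position; "orientation": TCP orientation; "wrist_force": force on the tool from outside, world axes, zero at the start; "ft_torque": the same for the moment, N m; "finger_gap": finger opening in m.
Only numpy, scipy, OpenCV 4.12 (cv2) and the standard library are available. Lean on these libraries where they do the work, as an engineer would, in place of code of your own. Each camera call takes 0.05 s, during which the arm holds its last target.

## Working session

There is one attempt and no reset: what is moved stays moved. The work goes in short steps, Python scripts to look and compute and a tool call to move; the robot and the scene stay as the last step left them, time stands still between calls to the robot, and variables do not carry over. Pictures are saved under pics/ and viewed, and the job is handed in when it is done.

Besides the shell and the picture viewer there is one more tool, called after ">>>" by a JSON object that holds its "name" and its "arguments", one argument or row to a line. play_rows: Moves the arm, as the interface text tells. Its arguments: {"type":"object","properties":{"series":{"type":"string"},"newtons":{"type":"number"}},"required":["series"]}

```bash
mkdir -p pics; ls; python3 - <<'E'
from workcell import get_state, cams
import cv2
s=get_state(); print({k:s[k] for k in('clock','tcp_pos','orientation','finger_gap')})
for n in('side','top'):
    cv2.imwrite(f'pics/{n}0.png',cams.read_camera(n)[:,:,::-1]); print(n,cams.get_calibration(n))
E
```

```text
pics
{'clock': 0.0, 'tcp_pos': array([0.19953145, 0.53879907, 0.24941429]), 'orientation': array([-2.61881653e-04,  1.76445413e-01,  9.84310038e-01, -8.34327437e-04]), 'finger_gap': 0.08553098737514325}
side {'fx': 431.49759498216775, 'fy': 431.49759498216775, 'cx': 280.04160670580234, 'cy': 210.80618340848085, 'rvec': array([ 2.2430107 , -0.67157699,  0.31524168]), 'tvec': array([-0.41744472,  0.33189951,  0.67294093])}
top {'fx': 469.8232360913222, 'fy': 469.8232360913222, 'cx': 280.7253611969609, 'cy': 203.6934309876301, 'rvec': array([ 2.12730327, -2.06667652,  0.23476563]), 'tvec': array([0.1186032 , 0.58974939, 0.95940461])}
```

View pics/side0.png

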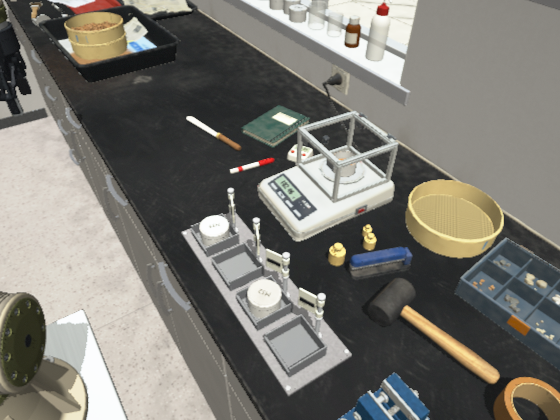

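View pics/top0.png

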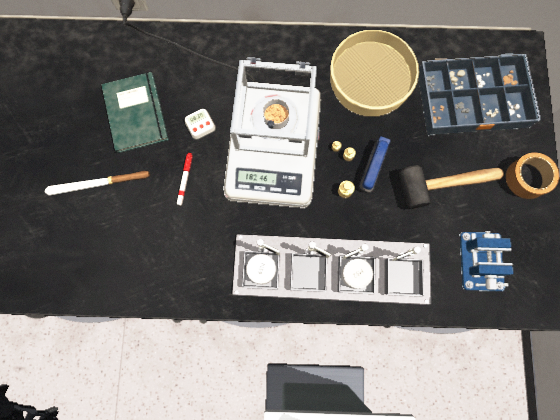

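The top view shows the row at about (235–430, 240–300). There are tins in the 1st and 3rd bins from the left, and the 2nd and 4th are empty. I'll zoom in on the tags and measure the board.

```bash
cat > h.py <<'E'
import numpy as np, cv2
def ray(c,u,v,z):
    R,_=cv2.Rodrigues(c['rvec']); o=-R.T@c['tvec']
    d=R.T@np.array([(u-c['cx'])/c['fx'],(v-c['cy'])/c['fy'],1]); return o+d*(z-o[2])/d[2]
def proj(c,P):
    K=np.array([[c['fx'],0,c['cx']],[0,c['fy'],c['cy']],[0,0,1.]])
    return cv2.projectPoints(np.array(P,float).reshape(-1,3),c['rvec'],c['tvec'],K,None)[0].reshape(-1,2)
E
python3 - <<'E'
import cv2
a=cv2.imread('pics/top0.png')[225:310,225:440]; cv2.imwrite('pics/topz.png',cv2.resize(a,None,fx=3.7,fy=3.7,interpolation=2))
a=cv2.imread('pics/side0.png')[180:390,170:360]; cv2.imwrite('pics/sidez.png',cv2.resize(a,None,fx=2.8,fy=2.8,interpolation=2))
E
```

```text
(no output)
```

View pics/topz.png

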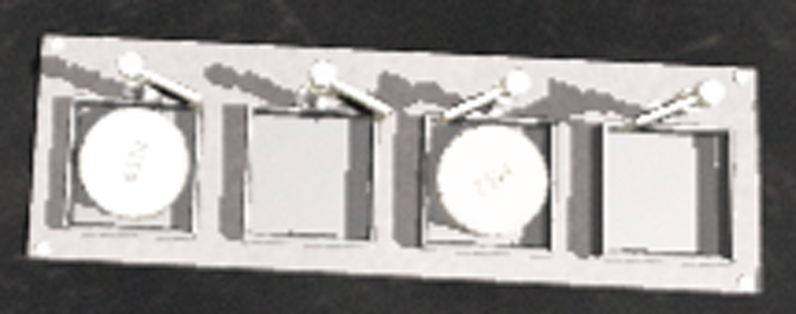

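View pics/sidez.png

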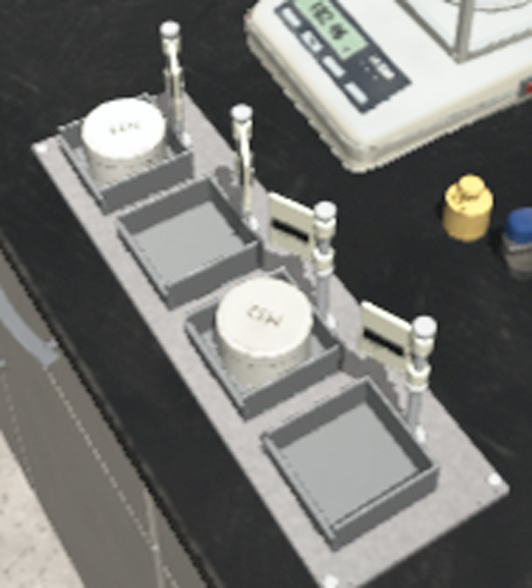

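Zoomed in, bin 1 (tin) and bin 4 (empty) are already right. Bin 2 (empty) is swung right and bin 3 (tin) is swung left, so both are wrong. Next I'll measure the collars and board corners.

```bash
python3 - <<'E'
from h import *
from workcell import cams,get_state
ct=cams.get_calibration('top'); cs=cams.get_calibration('side')
f=lambda p:((p[0]+.5)/3.7-.5+225,(p[1]+.5)/3.7-.5+225)
g=lambda p:((p[0]+.5)/2.8-.5+170,(p[1]+.5)/2.8-.5+180)
T=[ray(ct,*f(p),.132) for p in[(131,63),(323,73),(517,82),(711,91)]]
S=[ray(cs,*g(p),.132) for p in[(170,30),(241,112),(325,209),(424,324)]]
C=[ray(ct,*f(p),.008) for p in[(44,35),(757,68),(761,292),(28,257)]]
np.set_printoptions(precision=4,suppress=True)
print(np.array(T));print(np.array(S));print(np.array(C))
# board mask corners
im=cv2.imread('pics/top0.png'); m=((im.min(2)>70)).astype(np.uint8); m[:232]=0;m[306:]=0;m[:,:226]=0;m[:,436:]=0
m=cv2.morphologyEx(m,cv2.MORPH_CLOSE,np.ones((9,9)))
c=max(cv2.findContours(m,0,2)[0],key=cv2.contourArea); r=cv2.minAreaRect(c); b=cv2.boxPoints(r); print(r); B=np.array([ray(ct,*p,.008) for p in b]);print(B, [np.linalg.norm(B[i]-B[i-1]) for i in range(4)])
P=np.array(T)[:,:2]; print(np.linalg.norm(np.diff(P,axis=0),axis=1), np.linalg.norm(np.diff(np.array(S)[:,:2],axis=0),axis=1))
E
```

```text
[[ 0.4917  0.1742  0.132 ]
 [ 0.4892  0.0699  0.132 ]
 [ 0.4873 -0.0351  0.132 ]
 [ 0.4854 -0.1398  0.132 ]]
[[ 0.4896  0.1693  0.132 ]
 [ 0.4884  0.0671  0.132 ]
 [ 0.4871 -0.0368  0.132 ]
 [ 0.4855 -0.1409  0.132 ]]
[[ 0.5259  0.235   0.008 ]
 [ 0.518  -0.2037  0.008 ]
 [ 0.3833 -0.2004  0.008 ]
 [ 0.3911  0.2378  0.008 ]]
((331.657958984375, 269.0181579589844), (199.07142639160156, 69.01610565185547), 0.3292824625968933)
[[ 0.3718  0.2374  0.008 ]
 [ 0.526   0.2447  0.008 ]
 [ 0.5364 -0.2094  0.008 ]
 [ 0.3822 -0.2018  0.008 ]] [np.float64(0.4393707521980065), np.float64(0.15433484050458962), np.float64(0.45419594013270614), np.float64(0.15441530993538163)]
[0.1043 0.1051 0.1047] [0.1022 0.1039 0.1041]
```

```bash
python3 - <<'E'
from h import *
from workcell import cams
np.set_printoptions(precision=4,suppress=True)
ct=cams.get_calibration('top'); cs=cams.get_calibration('side')
for z in(.05,.15,.25): print('frame front top px', ray(ct,312,150,z),'front edge',ray(ct,270,205,z))
# leaf angle for box centre (mm, rel post, board frame), tag2 (pushed to decreasing theta)
a,b=11,14.5
# dense points on box edge; leaf half thickness 2(+raised)
def th(c):
    t=np.linspace(-1,1,60); E=np.vstack([np.c_[a*t,b+0*t],np.c_[a*t,-b+0*t],np.c_[a+0*t,b*t],np.c_[-a+0*t,b*t]])+c
    for q in np.arange(1.2,-1.6,-.01):
        u=np.array([-np.cos(q),-np.sin(q)]); n=np.array([-np.sin(q),np.cos(q)])
        r=E@u; s=E@n
        if not np.any((r>6)&(r<42)&(s>-2)&(s<25) ): return round(q,2)
    return None
def clr(c): d=np.maximum(np.abs(c)-[a,b],0); return round(np.hypot(*d)-4,1)
for c in[(25,-40),(12,-38),(6,-38),(0,-38),(-6,-38),(-12,-36),(-18,-32),(-24,-27),(-29,-18),(-31,-10),(-31,0),(-28,6),(-26,10),(-24,12),(-22,14),(-20,15)]: print(c,th(np.array(c,float)),clr(np.array(c)))
E
```

```text
frame front top px [0.7184 0.068  0.05  ] front edge [0.5866 0.1595 0.05  ]
frame front top px [0.6825 0.0736 0.15  ] front edge [0.5637 0.1562 0.15  ]
frame front top px [0.6466 0.0793 0.25  ] front edge [0.5407 0.1529 0.25  ]
(25, -40) 1.2 25.1
(12, -38) 1.2 19.5
(6, -38) 1.2 19.5
(0, -38) 1.05 19.5
(-6, -38) 0.87 19.5
(-12, -36) 0.68 17.5
(-18, -32) 0.48 14.8
(-24, -27) 0.28 14.0
(-29, -18) 0.03 14.3
(-31, -10) -0.32 16.0
(-31, 0) -0.71 16.0
(-28, 6) -0.96 13.0
(-26, 10) -1.1 11.0
(-24, 12) -1.19 9.0
(-22, 14) -1.27 7.0
(-20, 15) -1.34 5.0
```

>>> {"name": "play_rows", "arguments": {
  "series": "0 0 0 0 0 0 -9.7; 0 0 0 0 0 0 -9.6; 0 0 0 0 0 0 0",
  "newtons": 20
}}

```text
clock: 0.48
tcp_pos: [0.1997, 0.539, 0.2499]
orientation: [-0.0, 0.01, 1.0, -0.0]
wrist_force: [-0.1, 0.4, -0.1]
finger_gap: 0.0324
```

>>> {"name": "play_rows", "arguments": {
  "series": "0 -2.7 -4.2 0 0 0 0; 0 -2.7 -4.2 0 0 0 0; 0 -2.7 -4.2 0 0 0 0; 0 -2.7 -4.2 0 0 0 0; 0 -2.7 -4.2 0 0 0 0; 0 -2.7 -4.2 0 0 0 0; 0 -2.7 -4.2 0 0 0 0; 0 -2.7 -4.2 0 0 0 0; 0 -2.7 -4.2 0 0 0 0; 0 -2.7 -4.2 0 0 0 0; 0 -2.7 -4.2 0 0 0 0; 0 -2.5 -4.2 0 0 0 0"
}}

```text
clock: 1.98
tcp_pos: [0.5133, 0.028, 0.2502]
orientation: [0.0, 0.011, 1.0, 0.0]
wrist_force: [-0.1, -0.5, -0.3]
finger_gap: 0.0
```

```bash
python3 - <<'E'
from workcell import get_state, cams
import cv2
s=get_state(); print({k:s[k] for k in('clock','tcp_pos','orientation','finger_gap','wrist_force')})
c=[cv2.resize(cams.read_camera(n)[:,:,::-1][150:360,170:450],(400,300)) if n!='wrist' else cv2.resize(cams.read_camera(n)[:,:,::-1],(400,300)) for n in('side','top','wrist')]
import numpy as np
cv2.imwrite('pics/a1.png',np.vstack([np.hstack(c[:2]),np.hstack([c[2],c[2]*0])]))
E
```

```text
{'clock': 1.975, 'tcp_pos': array([0.51331176, 0.02798526, 0.25017925]), 'orientation': array([2.28850303e-05, 1.08955262e-02, 9.99940634e-01, 1.24440727e-04]), 'finger_gap': 3.669012540381631e-05, 'wrist_force': array([-0.1492105 , -0.46309922, -0.31941361])}
```

View pics/a1.png

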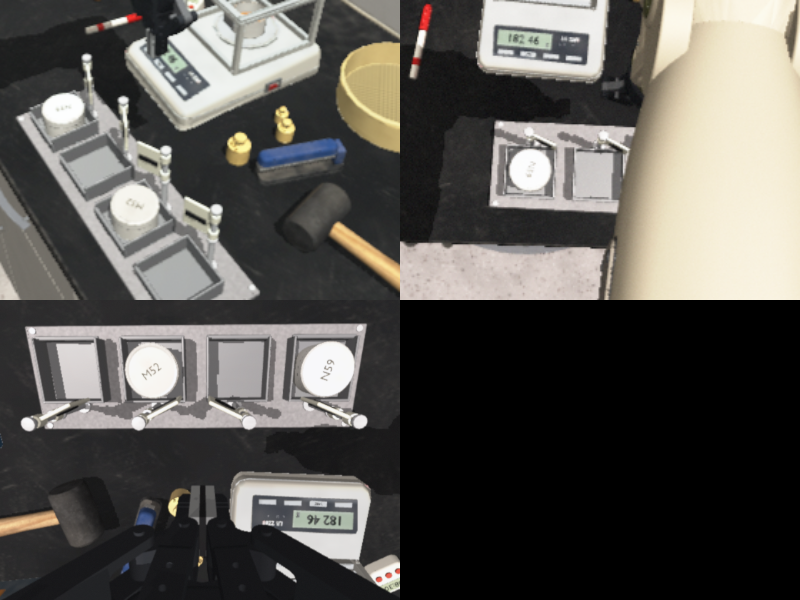

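The wrist view confirms the states: bins 1 and 4 are right, and the tags of bins 2 and 3 point at each other. I'll cross-check the post positions from this view.

```bash
python3 - <<'E'
from h import *
from workcell import cams
np.set_printoptions(precision=4,suppress=True)
c=cams.get_calibration('wrist')
for p in[(27,123),(138,123),(249,123),(360,122)]: print(ray(c,p[0]*1.4,p[1]*1.4,.132))
E
```

```text
[ 0.4836 -0.1385  0.132 ]
[ 0.4862 -0.0334  0.132 ]
[0.4887 0.0716 0.132 ]
[0.4902 0.1765 0.132 ]
```

>>> {"name": "play_rows", "arguments": {
  "series": "0 0 0 4.6 0 0 0; 0 0 0 4.6 0 0 0; 0 0 0 4.6 0 0 0; 0 0.6 0.1 0 0 0 0; 0 0.6 0.1 0 0 0 0; 0 0.6 0.1 0 0 0 0; 0 0.6 0.05 0 0 0 0; 0 0.6 0.05 0 0 0 0; 0 0.6 0.1 0 0 0 0; 0 0 0 0 0 0 0"
}}

```text
clock: 3.38
tcp_pos: [0.4762, 0.0352, 0.1123]
orientation: [-0.0, 0.009, 1.0, 0.0]
wrist_force: [0.7, -0.6, -0.7]
finger_gap: 0.0001
```

```bash
cat > look.py <<'E'
import sys,cv2
from workcell import get_state, cams
s=get_state(); print(s['tcp_pos'],s['wrist_force'])
cv2.imwrite(f'pics/{sys.argv[1]}.png',cams.read_camera('wrist')[:,:,::-1])
E
python3 look.py b1
```

```text
[0.47620268 0.03520223 0.11234015] [ 0.71657729 -0.64016684 -0.67865727]
```

View pics/b1.png

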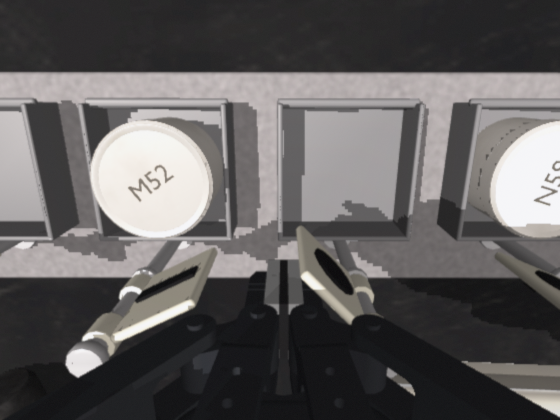

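The tag has begun turning, to about 0.6 rad, pushed by the tips at around (285, 285). I'll carry on round the post.

>>> {"name": "play_rows", "arguments": {
  "series": "0 0.6 0.3 0 0 0 0; 0 0.6 0.5 0 0 0 0; 0 0.3 0.5 0 0 0 0; 0 0.2 0.4 0 0 0 0; 0 0.1 0.4 0 0 0 0; 0 0.1 0.4 0 0 0 0; 0 0 0.5 0 0 0 0; 0 0 0.5 0 0 0 0; 0 -0.3 0.6 0 0 0 0; 0 0 0 0 0 0 0"
}}

```text
clock: 4.68
tcp_pos: [0.4617, 0.0771, 0.1122]
orientation: [0.0, 0.009, 1.0, 0.0]
wrist_force: [0.5, 0.5, -0.2]
finger_gap: -0.0004
```

```bash
python3 look.py b2
```

```text
[0.46171482 0.07705494 0.11223912] [ 0.52967435  0.50575072 -0.23306849]
```

View pics/b2.png

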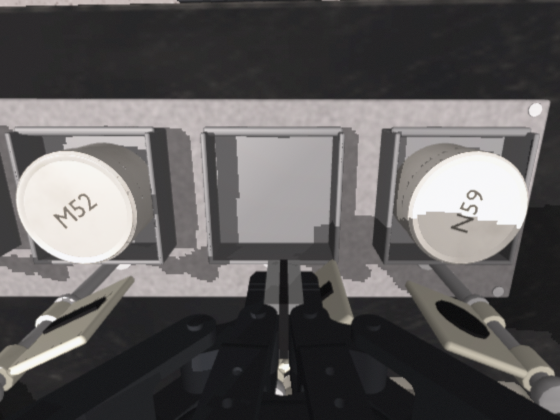

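>>> {"name": "play_rows", "arguments": {
  "series": "0 0 0.4 0 0 0 0; 0 0 0.4 0 0 0 0; 0 -0.2 0.1 0 0 0 0; 0 -0.2 0 0 0 0 0; 0 0 0 0 0 0 0"
}}

```text
clock: 5.35
tcp_pos: [0.4659, 0.0854, 0.1123]
orientation: [0.0, 0.009, 1.0, 0.0]
wrist_force: [-0.6, -0.3, -0.1]
finger_gap: -0.0
```

```bash
python3 look.py b3
```

```text
[0.46589024 0.0853831  0.11226478] [-0.59523059 -0.27779178 -0.08351625]
```

View pics/b3.png

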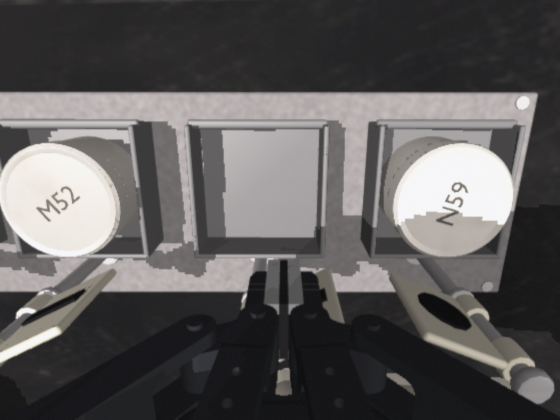

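>>> {"name": "play_rows", "arguments": {
  "series": "0 0.1 0.3 0 0 0 0; 0 0 0.3 0 0 0 0; 0 0 0.3 0 0 0 0; 0 0 0 0 0 0 0"
}}

```text
clock: 5.9
tcp_pos: [0.4649, 0.0948, 0.1123]
orientation: [0.0, 0.009, 1.0, 0.0]
wrist_force: [0.4, -0.7, -0.1]
finger_gap: 0.0002
```

```bash
python3 look.py b4
```

```text
[0.4648765  0.09476823 0.11233043] [ 0.38566689 -0.67079588 -0.11929508]
```

View pics/b4.png

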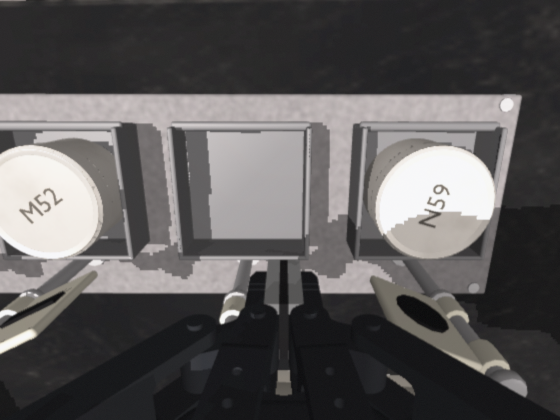

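>>> {"name": "play_rows", "arguments": {
  "series": "0 -0.1 0 0 0 0 0; 0 -0.1 0 0 0 0 0; 0 0 0 0 0 0 0"
}}

```text
clock: 6.32
tcp_pos: [0.4657, 0.0944, 0.112]
orientation: [-0.001, 0.009, 1.0, 0.0]
wrist_force: [-4.7, 1.2, 2.7]
finger_gap: -0.0
```

```bash
python3 - <<'E'
from workcell import get_state, cams
import cv2
s=get_state(); print(s['tcp_pos'],s['wrist_force'],s['clock'])
a=cams.read_camera('side')[:,:,::-1][180:310,200:330]; cv2.imwrite('pics/c1.png',cv2.resize(a,None,fx=4.5,fy=4.5,interpolation=2))
E
```

```text
[0.46573967 0.09444617 0.11202853] [-4.66244917  1.21820674  2.73419774] 6.325
```

View pics/c1.png

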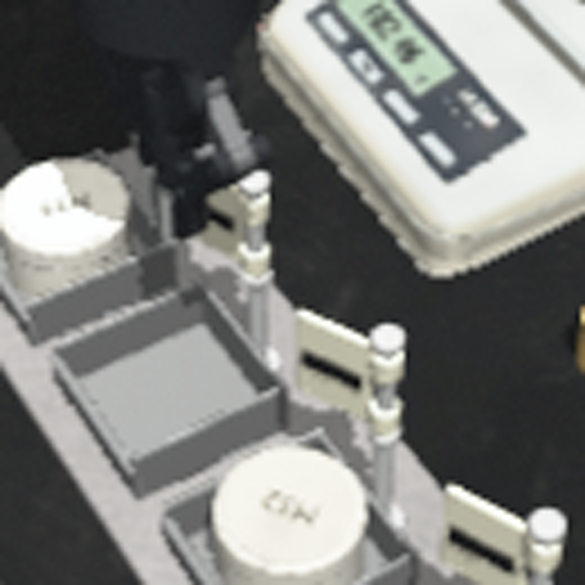

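The side view shows the bar, and the wrist feels 4.7 N, so tag 2 is against its stop. I'll back off, go up and over, and place the fingers behind tag 3.

>>> {"name": "play_rows", "arguments": {
  "series": "0 1 0 0 0 0 0; 0 2 0 0 0 0 0; 0 0 0 -3.3 0 0 0; 0 0 0 -3.3 0 0 0; 0 -2.6 -3 0 0 0 0; 0 -2.6 -3 0 0 0 0; 0 -2.5 -2.8 0 0 0 0; 0 0 0 0 0 0 0"
}}

```text
clock: 7.38
tcp_pos: [0.5144, 0.0035, 0.1785]
orientation: [0.001, 0.011, 1.0, -0.0]
wrist_force: [-1.0, 0.1, 0.5]
finger_gap: -0.0001
```

```bash
python3 look.py d1
```

```text
[0.51441659 0.00347056 0.17846324] [-1.02421916  0.06977795  0.51417661]
```

View pics/d1.png

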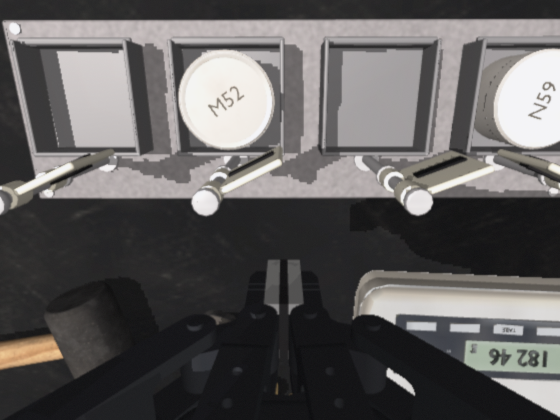

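Tag 2, at around (445, 172), is swung fully left showing its bar. Now the mirrored path for tag 3.

>>> {"name": "play_rows", "arguments": {
  "series": "0 0 0 3.3 0 0 0; 0 0 0 3.3 0 0 0; 0 0.8 0 0 0 0 0; 0 0.6 -0.1 0 0 0 0; 0 0.6 -0.1 0 0 0 0; 0 0.6 -0.1 0 0 0 0; 0 0.6 0 0 0 0 0; 0 0.6 0 0 0 0 0; 0 0.6 -0.3 0 0 0 0; 0 0.6 -0.5 0 0 0 0; 0 0.3 -0.5 0 0 0 0; 0 0 0 0 0 0 0"
}}

```text
clock: 8.93
tcp_pos: [0.4586, -0.01, 0.1122]
orientation: [-0.0, 0.009, 1.0, 0.0]
wrist_force: [0.2, -0.4, 0.9]
finger_gap: 0.0001
```

```bash
python3 look.py d2
```

```text
[ 0.45856268 -0.00997806  0.11221086] [ 0.17657807 -0.43260347  0.86784524]
```

View pics/d2.png

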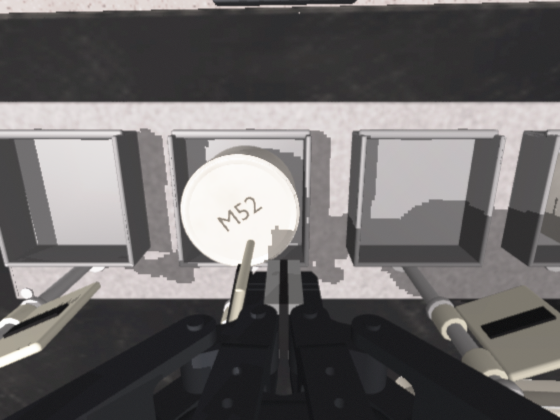

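>>> {"name": "play_rows", "arguments": {
  "series": "0 0.1 -0.5 0 0 0 0; 0 0.1 -0.5 0 0 0 0; 0 0 -0.5 0 0 0 0; 0 0 -0.5 0 0 0 0; 0 0 -0.5 0 0 0 0; 0 0 -0.5 0 0 0 0; 0 -0.1 -0.5 0 0 0 0; 0 -0.1 -0.5 0 0 0 0; 0 -0.1 -0.5 0 0 0 0; 0 -0.1 -0.5 0 0 0 0; 0 0 0 0 0 0 0"
}}

```text
clock: 10.35
tcp_pos: [0.4603, -0.0601, 0.1123]
orientation: [0.0, 0.009, 1.0, -0.0]
wrist_force: [0.9, 0.4, -0.3]
finger_gap: 0.0
```

```bash
python3 look.py d3
```

```text
[ 0.46026054 -0.06005685  0.1123005 ] [ 0.94646575  0.41728777 -0.32936048]
```

View pics/d3.png

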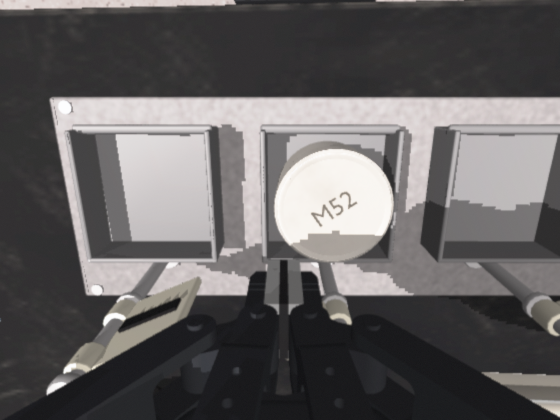

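>>> {"name": "play_rows", "arguments": {
  "series": "0 -0.1 0 0 0 0 0; 0 -0.1 0 0 0 0 0; 0 -0.1 0 0 0 0 0; 0 0 0 0 0 0 0"
}}

```text
clock: 10.9
tcp_pos: [0.4621, -0.0594, 0.1121]
orientation: [-0.001, 0.009, 1.0, 0.0]
wrist_force: [-4.4, -0.4, 2.6]
finger_gap: -0.0002
```

At the stop with 4.4 N. Backing off and lifting.

>>> {"name": "play_rows", "arguments": {
  "series": "0 1 0 0 0 0 0; 0 2 0 0 0 0 0; 0 0 0 -4 0 0 0; 0 0 0 -5 0 0 0; 0 0 0 -5 0 0 0; 0 5 0 0 0 0 0; 0 0 0 0 0 0 0"
}}

```text
clock: 11.78
tcp_pos: [0.3809, -0.0576, 0.2529]
orientation: [0.001, 0.009, 1.0, 0.0]
wrist_force: [-0.3, 1.0, -0.3]
finger_gap: 0.0
```

```bash
python3 - <<'E'
from workcell import get_state, cams
import cv2
s=get_state(); print(s['tcp_pos'],s['wrist_force'],s['clock'])
cv2.imwrite('pics/e_w.png',cams.read_camera('wrist')[:,:,::-1])
a=cams.read_camera('side')[:,:,::-1][180:390,170:360]; cv2.imwrite('pics/e_s.png',cv2.resize(a,None,fx=2.8,fy=2.8,interpolation=2))
E
```

```text
[ 0.38085568 -0.05757728  0.25287278] [-0.32209009  1.01404634 -0.28337545] 11.775
```

View pics/e_w.png

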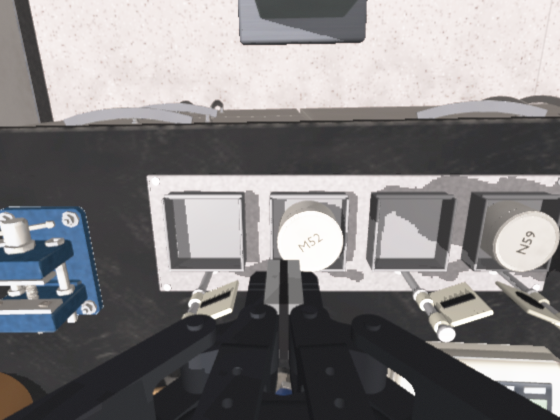

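View pics/e_s.png

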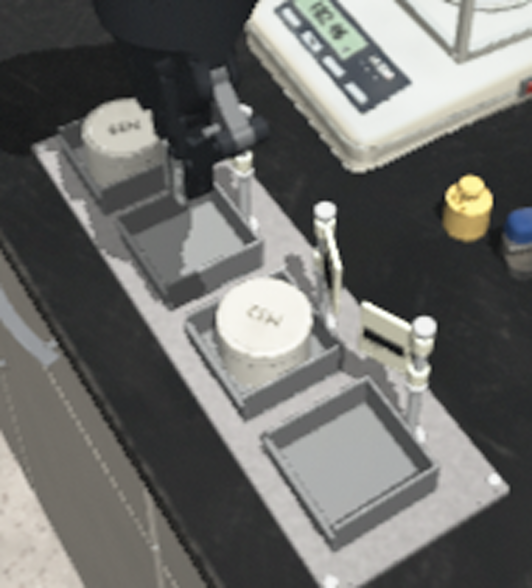

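Tag 3, at around (328, 255) in the side crop, now matches bin 1's original look. I'll move aside for a clear view of all four.

>>> {"name": "play_rows", "arguments": {
  "series": "0 0 5 0 0 0 0; 0 0 5 0 0 0 0; 0 0 5 0 0 0 0; 0 0 5 0 0 0 0; 0 0 5 0 0 0 0; 0 0 5 0 0 0 0; 0 0 5 0 0 0 0; 0 0 5 0 0 0 0; 0 0 5 0 0 0 0; 0 0 5 0 0 0 0; 0 0 0 0 0 0 0"
}}

```text
clock: 13.25
tcp_pos: [0.3921, 0.4453, 0.2503]
orientation: [-0.0, 0.007, 1.0, 0.0]
wrist_force: [-1.0, -0.5, -1.0]
finger_gap: -0.0002
```

```bash
python3 - <<'E'
from workcell import get_state, cams
import cv2,numpy as np
s=get_state(); print(s['tcp_pos'],s['wrist_force'],s['clock'])
t=cams.read_camera('top')[:,:,::-1]; sd=cams.read_camera('side')[:,:,::-1]
cv2.imwrite('pics/f_top.png',t);cv2.imwrite('pics/f_side.png',sd)
a=cv2.resize(t[225:310,225:440],None,fx=3.7,fy=3.7,interpolation=2); b=cv2.resize(sd[180:390,170:450],(372,279),interpolation=2)
o=np.zeros((600,800,3),np.uint8); o[:a.shape[0],:a.shape[1]]=a; o[-279:,:372]=b; o[-279:,400:772]=cv2.resize(t,(372,279)); cv2.imwrite('pics/f.png',o)
E
```

```text
[0.39207163 0.44529008 0.25029284] [-0.96432416 -0.48236646 -0.99011332] 13.25
```

View pics/f.png

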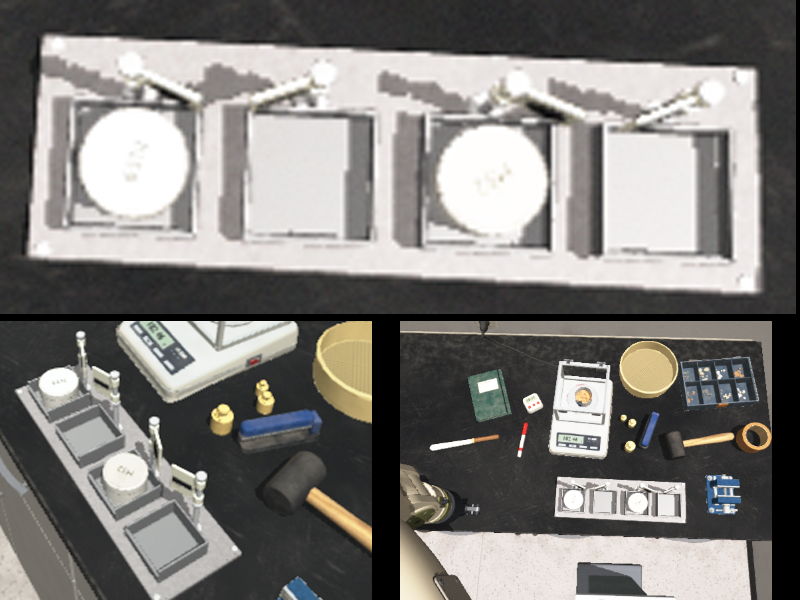

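The four tags read right, left, right, left, matching tin, empty, tin, empty. The two tags I turned slope the same as the two I left alone, and the tins and other objects haven't moved.

```bash
python3 -c "
from workcell import workorder
print(workorder.hand_in())"
```

```text
the job is handed in; nothing more can be done
None
```

I turned the two wrong tags with the shut fingertips and handed the job in with the clock at about 13 s; no verdict was reported. Counted from the left, bin 2 (empty) now shows the bar and bin 3 (holding a tin) shows the disc.

- **Pushing:** I pushed each tag to its stop. The wrist force readings there were about 4.7 N and 4.4 N, well under the 20 N limit. I checked force only at the end of each move, so a brief higher peak would not have shown.
- **Final pictures:** the four tags stand right, left, right, left, matching tin, empty, tin, empty. By eye, the two I turned lean the same way as the two I left alone; I did not measure their angles. The tins and the objects behind the board look unmoved, and the arm stands clear of everything.
- **Position checks:** the camera views put the posts of the two tags I pushed within about 5 mm of each other. The worst difference at any post was about 7 mm, at bin 1, which I did not touch. An automatic outline of the board came out too large because the posts and tags got into it, so I used hand-picked corners instead.

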